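Show a freshly milled disc to the inspection camera

TASK

On this dental-lab bench a milled disc is clamped upright in the disc fixture: slide the fixture's jaw fully back, and only then lift the disc out. Hold the disc up in front of the inspection camera, the milled side with the crowns facing the lens squarely and 120 mm from it, the disc's centre in the middle of the camera's view and the edge that was uppermost in the fixture still uppermost. Finish while holding it there, still and in the air, without touching the camera or its stand and without disturbing the other things on the bench.

Things in the scene. Friction and masses are not known exactly. Their poses are not given: they have to be found in the camera images.
- fixture: aluminium disc fixture fixed to the bench, base 245 x 76 x 14 mm; origin on the bench under the clamped disc's centre. x runs level from its fixed jaw to the sliding jaw's knob, roughly away from the robot; z up. The disc stands in a 17.5 mm slot (cheeks 33.5 mm over all, 46 mm high; at the fixed jaw, 34 mm or more to -x, 90 mm). With the jaw back it stays standing and comes out straight up.
- jaw (a joint): how far the grey sliding jaw (118 mm high, 40 mm wide) is moved back from the disc along the fixture's +x, in m: 0 clamped (as it starts; its top pad overhangs the disc from 36 mm beyond the disc's centre), 0.030 fully back at its stop. It runs stiffly (about 5 N) and stays where it is left.
- jaw_knob (a point): centre of the upright black knob on the sliding jaw: a cylinder of diameter 18 mm, from 50 to 92 mm above the bench (centre 71 mm), on a thinner stem; clamped, 108 mm from the disc's centre along the fixture's +x. Both its sides (fixture's y) are free; the jaw's upright block ends 17 mm short of the knob. Axes as the fixture's.
- disc_center (a point): centre of the ivory milled disc, diameter 98, 16 mm thick, about 0.26 kg, on edge. y: the disc's axis, out of the milled face (recess with an arch of 7 small crowns; other face plain); z: to its uppermost edge. In the fixture its axes are parallel to the fixture's (milled face to +y, left as the robot sees it), centre 72 and top 121 mm above the bench. Grip it across the 16 mm at its top.
- lens (a point): centre of the front glass of the inspection camera: a white barrel of diameter 42 mm, with a black and white ring light of diameter 60 mm round the lens, reaching 110 mm back from the lens. It looks along this point's -x, sloping down by 10 to 29 degrees, towards the robot's side of the bench; y is level, z is up in the camera's picture.
- stand: the camera's stand: steel column of diameter 22 mm, 410 mm high, about 150 mm behind the lens, carrying the camera on a forked arm; grey foot 150 x 130 mm. Origin on the bench under the column; its x points level backwards, away from the camera's view; z up. Not to be touched.
- cast: bystander: yellow-brown stone cast of a jaw with its teeth, 62 x 59 mm and 31 mm high, origin under it
- spare_disc: bystander: plain pink disc lying flat, diameter 98 mm, 20 mm high, origin under its centre; not the one to show
- bowl: bystander: green mixing bowl, diameter 110 mm, 55 mm high, origin under its centre
- pot: bystander: white pot of hand instruments, diameter 68 mm, 195 mm high with the instruments, origin under its centre
- bottle: bystander: small brown bottle, diameter 34 mm, 62 mm high, origin under its centre
- bur_block: bystander: aluminium block with small burs standing in it, 85 x 50 mm, 48 mm high with the burs, origin under its centre
Not all that is in view belongs to the job. What is shaped like the part that bears disc_center but purple is not meant.

How it is judged:
By the outcome, as a careful person would: the job done as asked, in the order asked, and still so for the second after the job is handed in, while the arm keeps its last pose, push and grip.
It also fails if it takes over 45 s, if anything falls off the work surface, if the arm or the gripper's body presses on something with over 40 N, if the wrist force passes 120 N, or if a joint passes its speed limit or range.

ROBOT

A 6-joint arm with a two-finger parallel gripper is mounted at the origin on the work surface. World frame = base frame: x ahead of the robot, y to its left, z up, the work surface at z = 0. Lengths are in m, angles in degrees, forces in N, time in s.
With the tool pointing down it reaches from about 0.4 to 0.825 m from the base axis. Payload 7 kg.
Tool frame: the origin (TCP) lies midway between the tips of the shut fingers; the grasp point (between the pads) lies 19 mm behind it; z points along the fingers, x is the direction in which the jaws open and shut, and the axes are right-handed (so a half turn about z gives the same grasp; the last joint's range is limited). The gripper opens to 88 mm and grips with 3 to 60 N. Pads are 19 mm wide; open, the fingers measure 130 mm over their backs; the gripper's body (78 mm by 193 mm) begins 47 mm behind the grasp point.
Start: joints at [82.34, 20.546, 0.682, 0, -70.136, -16.507], TCP at [0.276, 0.616, 0.227] pointing down, gripper open.
Joint ranges: [-176.03, 176.03], [-82.01, 121.73], [-58.28, 71.71], [-173.87, 95.51], [-174.79, -0.11], [-173.66, 173.66]. Speed limits (degrees/s): [136.94, 136.94, 172.46, 180, 180, 180].

INTERFACE

Orientations are given as [roll, pitch, yaw] about the fixed x, y, z axes, in that order (R = Rz(yaw) Ry(pitch) Rx(roll)).
In Python, from plant import ctrl, vision, nets gives the robot as it stands.
- The arm moves only by the shell command python3 -m jog 'ROWS'. ROWS is text: rows parted by semicolons, each of 7 numbers parted by spaces: the turn, a rotation vector about the tool's x, y, z in units of 0.1 rad (1.0 is 0.1 rad), then the shift along the tool's x, y, z in units of 4 cm (1.0 is 4 cm), then the opening, from -1 (shut) to 1 (fully open). In form: rx ry rz x y z jaw; .... A call has 1 to 8 rows; each row shifts and turns the commanded pose from where the row before left it, along the tool's axes as they then stand; what a row does not reach is not made up. A row lasts 1/8 s, in which the tool goes at most 62.5 mm and 10.7 degrees, less where a joint would pass 70% of its speed; a pose out of reach is approached as far as the arm can. A call with a number of a shift or a turn outside -1 to 1 is refused whole. A call with a gripper value outside its range is refused whole. The fingers move at their own pace and stop on an object; the grip force is fixed at half the most. Time passes only in rows, so rows that do not move let the fingers close. It gives the time, the measured TCP pose, the force and the opening at its end, in the units of the state.
- ctrl.get_obs(): the state, without advancing time (a new reading comes with each control period).
- vision.snapshot(name): name is "scene" or "top" or "wrist"; returns (picture, depth): 420x560x3 uint8, red, green, blue; 420x560 float32, m along the optical axis (not along the pixel's ray), 0 where there is no reading.
- vision.camera_info(name): a dict with "camera_matrix" (3x3 intrinsics, pixels), "D" ([k1, k2, p1, p2, k3] as OpenCV has them; the pictures are not rectified), "camera_from_world" (4x4, takes a point from world to camera coordinates); the wrist camera has in their place "tool_from_camera" (4x4, takes a point from camera to tool coordinates, whose origin is the TCP and whose axes are the tool frame's). Camera axes: x right, y down, z forward; pixel columns grow to the right and rows downward; lengths in m; the calibration is good to about 2 mm. A picture is of the moment at which its call begins: read the wrist's pose just before it. camera_info takes no time and is no camera call.
- ctrl.close_job(): hands the job in, once; it reports no verdict.
Trained networks look in the newest picture that a camera, given by its name, has taken for a name from the list of things; names that differ only in an ending like _2 or _b are one class to them, and where a whole thing is asked for, a point or a joint stands for the part that bears it (a point fixed in the world has none). Each returns a list of dicts, best first, with "score" (0 to 1); they miss things now and then, are a little off and sometimes report something else, mostly with a low value. They report only what shows in the picture. A call takes as long as a camera call. They do not tell look-alikes from the thing itself.
- nets.boxes_of(target, camera): "location" ([x, y, z] in m, in world coordinates, good to about 4 mm: the middle of the surface that is visible of it).
The state is a dict: "clock": time; "joint_pos": joint angles; "qvel": joint speeds; "tau": joint torques, N m; "tool_pos": TCP position; "orientation": TCP orientation; "force": force on the tool from outside, world axes, zero at the start; "moment": the same for the moment, N m; "opening": finger opening in m.
Only numpy, scipy, OpenCV 4.12 (cv2) and the standard library are available. Lean on these libraries where they do the work, as an engineer would, in place of code of your own. Each camera call takes 0.05 s, during which the arm holds its last target.

## Working session

There is one attempt and no reset: what is moved stays moved. The work goes in short steps, Python scripts to look and compute and a shell command to move; the robot and the scene stay as the last step left them, time stands still between calls to the robot, and variables do not carry over. Pictures are saved under pics/ and viewed, and the job is handed in when it is done.

```bash
ls; mkdir -p pics
cat > h.py <<'E'
import numpy as np, cv2
from plant import ctrl, vision, nets
from scipy.spatial.transform import Rotation as R
def save(p,n): cv2.imwrite('pics/'+n+'.png',cv2.cvtColor(p,cv2.COLOR_RGB2BGR))
def snap(cam,n=None):
    p,d=vision.snapshot(cam); 
    if n: save(p,n)
    return p,d
def world(cam,d,T=None):
    ci=vision.camera_info(cam);K=np.array(ci['camera_matrix']);D=np.array(ci['D'])
    h,w=d.shape
    u,v=np.meshgrid(np.arange(w),np.arange(h))
    pt=cv2.undistortPoints(np.stack([u,v],-1).reshape(-1,1,2).astype(float),K,D).reshape(h,w,2)
    P=np.dstack([pt*d[...,None],d[...,None]])
    M=T@np.array(ci['tool_from_camera']) if cam=='wrist' else np.linalg.inv(np.array(ci['camera_from_world']))
    return P@M[:3,:3].T+M[:3,3]
def tool():
    o=ctrl.get_obs();T=np.eye(4);T[:3,:3]=R.from_euler('xyz',o['orientation'],degrees=True).as_matrix();T[:3,3]=o['tool_pos'];return T
E
python3 - <<'E'
from h import *
o=ctrl.get_obs();print(o)
for c in ['scene','top']:
    p,d=snap(c,c+'0'); np.save(c+'0.npy',world(c,d)); np.save(c+'0d.npy',d)
    for t in ['fixture','jaw','jaw_knob','disc_center','lens','stand','cast','spare_disc','bowl','pot','bottle','bur_block']:
        print(c,t,[(np.round(r['location'],3).tolist(),round(r['score'],2)) for r in nets.boxes_of(t,c)[:3]])
print(ctrl.get_obs()['clock'])
E
```

```text
pics
{'clock': 0.0, 'joint_pos': array([ 8.23390285e+01,  2.05920284e+01,  6.34768158e-01, -2.16948579e-02,
       -7.01342125e+01, -1.65063853e+01]), 'qvel': array([ 0.05693224,  0.0771659 , -0.02657635, -0.02697249, -0.02525361,
       -0.06091007]), 'tau': array([ 1.62910026e-03, -5.82714415e+01,  2.93058836e+01,  6.99696198e+00,
        6.97512121e-03, -1.62443766e-04]), 'tool_pos': array([0.27616969, 0.61539732, 0.22561858]), 'orientation': array([-1.79993562e+02, -9.34980642e-02, -1.14174751e+02]), 'force': array([ 0.42593576, -1.50135193, -0.75437243]), 'moment': array([-0.01090192,  0.01758156, -0.00249623]), 'opening': 0.0876541340124489}
scene fixture [([0.573, 0.212, 0.022], 0.58)]
scene jaw [([0.577, 0.205, 0.071], 0.8)]
scene jaw_knob [([0.575, 0.205, 0.076], 0.7)]
scene disc_center [([0.488, 0.193, 0.092], 0.75), ([0.462, 0.067, 0.06], 0.72)]
scene lens [([0.682, -0.098, 0.285], 0.78), ([0.571, 0.207, 0.023], 0.2)]
scene stand [([0.705, -0.2, 0.192], 0.74), ([0.729, 0.101, 0.03], 0.2)]
scene cast [([0.488, -0.374, 0.02], 0.83)]
scene spare_disc [([0.426, -0.227, 0.019], 0.66)]
scene bowl [([0.731, 0.097, 0.033], 0.9)]
scene pot [([0.673, 0.437, 0.073], 0.69), ([0.487, 0.195, 0.09], 0.45)]
scene bottle [([0.608, -0.45, 0.029], 0.46)]
scene bur_block [([0.332, 0.404, 0.024], 0.81)]
top fixture [([0.543, 0.186, 0.013], 0.86)]
top jaw [([0.569, 0.19, 0.091], 0.83)]
top jaw_knob [([0.574, 0.189, 0.094], 0.76), ([0.597, -0.445, 0.042], 0.72)]
top disc_center [([0.45, 0.059, 0.091], 0.71)]
top lens [([0.672, -0.116, 0.293], 0.96)]
top stand [([0.684, -0.206, 0.274], 0.74), ([0.661, 0.434, 0.063], 0.65)]
top cast [([0.478, -0.38, 0.014], 0.57)]
top spare_disc [([0.419, -0.239, 0.016], 0.64)]
top bowl [([0.754, 0.11, 0.022], 0.79)]
top pot [([0.663, 0.434, 0.065], 0.89)]
top bottle [([0.599, -0.448, 0.042], 0.66)]
top bur_block [([0.317, 0.395, 0.02], 0.82)]
1.3
```

View pics/scene0.png

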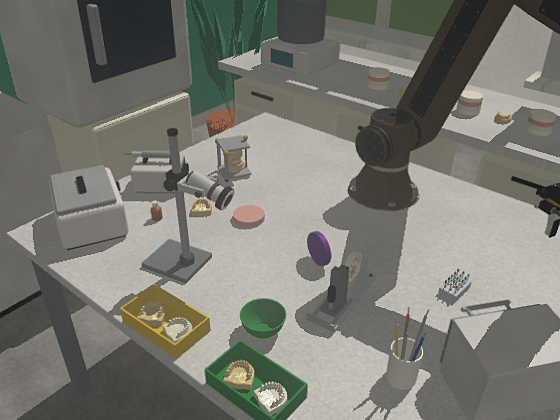

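View pics/top0.png

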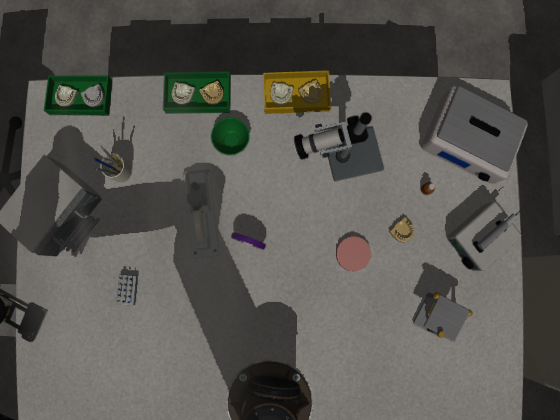

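Run:
```python
from h import *
for c in ['scene','top']:
    ci=vision.camera_info(c); M=np.linalg.inv(np.array(ci['camera_from_world'])); print(c,np.round(M,3).tolist(),np.round(ci['camera_matrix'],1).tolist(),ci['D'])
```

```text
scene [[-0.635, 0.423, -0.647, 1.414], [0.772, 0.358, -0.525, 0.709], [0.01, -0.833, -0.554, 0.942], [0.0, 0.0, 0.0, 1.0]] [[531.6, 0.0, 282.4], [0.0, 531.6, 210.8], [0.0, 0.0, 1.0]] [-0.05079875  0.          0.          0.          0.        ]
top [[-0.004, -0.992, 0.123, 0.374], [-1.0, 0.002, -0.013, -0.008], [0.012, -0.123, -0.992, 1.524], [0.0, 0.0, 0.0, 1.0]] [[538.8, 0.0, 277.7], [0.0, 538.8, 203.0], [0.0, 0.0, 1.0]] [-0.19822291  0.          0.          0.          0.        ]
```

The scene view shows the fixture at (335,290), the purple look-alike at (318,248) and the camera at (210,190). The top view has the fixture at (200,215), the purple disc at (248,240) and the lens near (300,145). I'll crop in and fit the geometry next.

Run:
```python
from h import *
a=cv2.imread('pics/scene0.png');b=cv2.imread('pics/top0.png')
A=cv2.resize(a[230:340,290:400],(400,400),interpolation=cv2.INTER_CUBIC)
B=cv2.resize(b[155:265,150:260],(400,400),interpolation=cv2.INTER_CUBIC)
C=cv2.resize(a[120:200,160:240],(400,400),interpolation=cv2.INTER_CUBIC)[:200*2]
cv2.imwrite('pics/crop0.png',np.clip(np.hstack([A,B])*1.6,0,255).astype(np.uint8))
D=cv2.resize(b[100:190,285:395],(489,400),interpolation=cv2.INTER_CUBIC)
cv2.imwrite('pics/crop1.png',np.clip(np.hstack([C[:,:300],D])*1.6,0,255).astype(np.uint8))
W=np.load('top0.npy')
for n,(r0,r1,c0,c1) in dict(fix=(160,260,180,222)).items():
    P=W[r0:r1,c0:c1].reshape(-1,3)
    for lo,hi in [(.008,.02),(.03,.055),(.08,.095),(.095,.112),(.112,.13)]:
        Q=P[(P[:,2]>lo)&(P[:,2]<hi)]
        if len(Q)<5: continue
        r=cv2.minAreaRect(Q[:,:2].astype(np.float32)*1000)
        print(lo,hi,len(Q),Q.mean(0).round(3),np.round(r[0]),np.round(r[1]),round(r[2],1))
```

```text
0.008 0.02 1112 [0.527 0.188 0.014] [548. 182.] [279. 108.] 5.2
0.03 0.055 191 [0.526 0.179 0.042] [541. 198.] [221.  54.] 5.3
0.08 0.095 182 [0.489 0.183 0.089] [521. 189.] [178.  38.] 5.6
0.095 0.112 120 [0.506 0.185 0.106] [521. 191.] [164.  37.] 0.3
0.112 0.13 274 [0.53  0.19  0.118] [523. 183.] [110.  40.] 15.2
```

View pics/crop0.png

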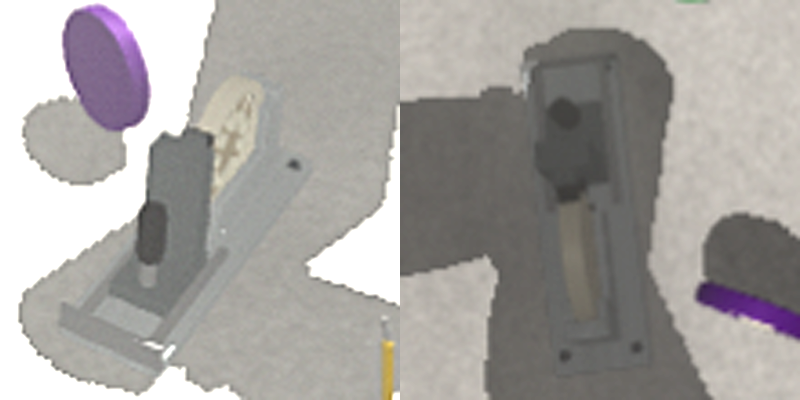

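View pics/crop1.png

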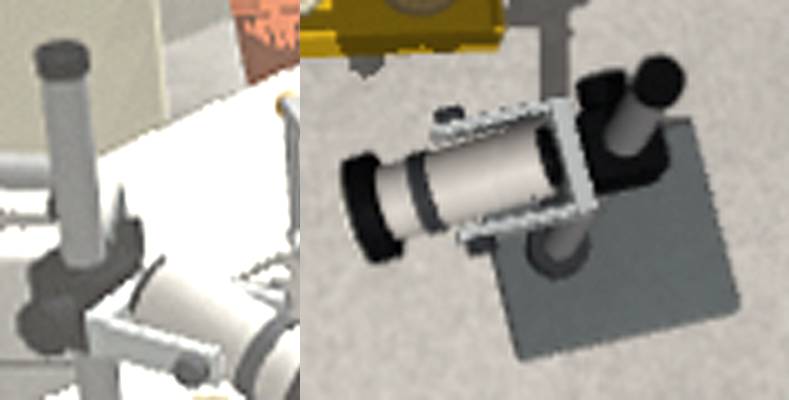

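```bash
cat >> h.py <<'E'
def rows(tp,tR,n,T=None,jaw=1.0):
    """print n rows from current to target (pos, Rotation matrix)"""
    T=tool() if T is None else T
    p=T[:3,3].copy();r=R.from_matrix(T[:3,:3]);tp=np.array(tp);t=R.from_matrix(tR)
    for k in range(n,0,-1):
        rv=(r.inv()*t).as_rotvec()/k/0.1; s=r.inv().apply(tp-p)/k/0.04
        rv=np.round(rv,2);s=np.round(s,2)
        p=p+r.apply(s*.04); r=r*R.from_rotvec(rv*.1)
        print(*['%g'%x for x in np.r_[rv,s]+0.],jaw,end='; ')
    print('\nmax err',np.abs(p-tp).max(),np.degrees((r.inv()*t).magnitude()))
def down(yaw): return R.from_euler('xyz',[180,0,yaw],degrees=True).as_matrix()
E
python3 - <<'E'
from h import *
print(np.round(vision.camera_info('wrist')['tool_from_camera'],3).tolist(),np.round(vision.camera_info('wrist')['camera_matrix'],0).tolist())
rows([0.49,0.19,0.30],down(-85),14)
E
```

```text
[[1.0, -0.001, 0.001, -0.0], [0.001, 0.958, 0.288, -0.079], [-0.001, -0.288, 0.958, -0.159], [0.0, 0.0, 0.0, 1.0]] [[332.0, 0.0, 280.0], [0.0, 332.0, 207.0], [0.0, 0.0, 1.0]]
0 0 -0.36 0.54 -0.66 -0.13 1.0; 0 0 -0.36 0.56 -0.64 -0.13 1.0; 0 0 -0.36 0.58 -0.62 -0.13 1.0; 0 0 -0.36 0.61 -0.6 -0.13 1.0; 0 0 -0.37 0.63 -0.58 -0.13 1.0; 0 0 -0.36 0.65 -0.55 -0.13 1.0; 0 0 -0.37 0.67 -0.53 -0.13 1.0; 0 0 -0.36 0.68 -0.5 -0.13 1.0; 0 0 -0.37 0.7 -0.48 -0.13 1.0; 0 0 -0.36 0.72 -0.45 -0.13 1.0; 0 0 -0.37 0.74 -0.42 -0.13 1.0; 0 0 -0.36 0.75 -0.4 -0.14 1.0; 0 0 -0.37 0.76 -0.37 -0.13 1.0; 0 0 -0.36 0.78 -0.34 -0.14 1.0; 
max err 0.00015356977311781206 0.0039328178148737136
```

```bash
python3 -m jog '0 0 -0.36 0.54 -0.66 -0.13 1; 0 0 -0.36 0.56 -0.64 -0.13 1; 0 0 -0.36 0.58 -0.62 -0.13 1; 0 0 -0.36 0.61 -0.6 -0.13 1; 0 0 -0.37 0.63 -0.58 -0.13 1; 0 0 -0.36 0.65 -0.55 -0.13 1; 0 0 -0.37 0.67 -0.53 -0.13 1'
python3 -m jog '0 0 -0.36 0.68 -0.5 -0.13 1; 0 0 -0.37 0.7 -0.48 -0.13 1; 0 0 -0.36 0.72 -0.45 -0.13 1; 0 0 -0.37 0.74 -0.42 -0.13 1; 0 0 -0.36 0.75 -0.4 -0.14 1; 0 0 -0.37 0.76 -0.37 -0.13 1; 0 0 -0.36 0.78 -0.34 -0.14 1; 0 0 0 0 0 0 1'
python3 - <<'E'
from h import *
o=ctrl.get_obs();print(o['joint_pos'].round(1),o['tool_pos'].round(4),o['orientation'].round(2))
T=tool();np.save('T1.npy',T)
p,d=snap('wrist','w1');np.save('w1.npy',world('wrist',d,T))
print(nets.boxes_of('disc_center','wrist'),nets.boxes_of('jaw_knob','wrist'))
E
```

```text
clock: 2.17
tool_pos: [0.3838, 0.4013, 0.2633]
orientation: [-180.0, 0.0, -99.5]
force: [0.9, -0.4, 0.9]
opening: 0.0877
clock: 3.18
tool_pos: [0.4907, 0.1885, 0.3008]
orientation: [-179.9, 0.0, -85.1]
force: [-0.5, 0.4, 0.3]
opening: 0.0876
[ 42.4   3.9 -11.1   0.  -74.9  52.4] [0.4907 0.1885 0.3008] [-1.7995e+02  2.0000e-02 -8.5120e+01]
[{'location': [0.4945, 0.1872, 0.1234], 'score': 0.82}, {'location': [0.4586, 0.0688, 0.0806], 'score': 0.75}, {'location': [0.3429, 0.3971, 0.0241], 'score': 0.22}] [{'location': [0.5746, 0.2056, 0.109], 'score': 0.62}]
```

View pics/w1.png

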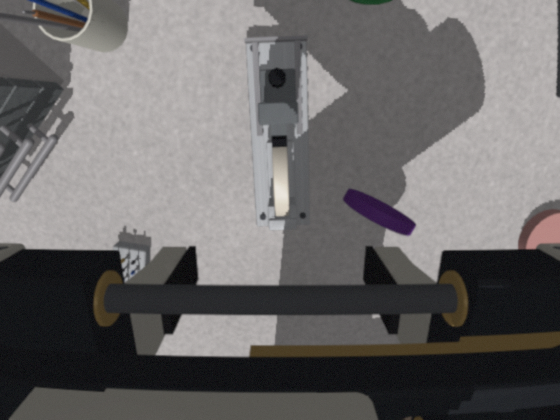

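The wrist view shows the disc's top edge at (280,145–215), the knob at (277,77) and the purple disc at (380,212). I'll fit the fixture's pose from the point cloud.

Run:
```python
from h import *
W=np.load('w1.npy');p=cv2.cvtColor(cv2.imread('pics/w1.png'),cv2.COLOR_BGR2RGB).astype(int)
def line(Q):
    m=np.median(Q,0);q=Q-m;u,s,v=np.linalg.svd(q[:,:2]);d=v[0]*np.sign(v[0,0]);return Q.mean(0).round(4),round(np.degrees(np.arctan2(d[1],d[0])),2)
sub=W[120:230,240:320];col=p[120:230,240:320]
iv=(col[...,0]>120)&(col[...,0]-col[...,2]>12)
for lo,hi in [(.05,.09),(.09,.105),(.105,.115),(.115,.13)]:
    m=iv&(sub[...,2]>lo)&(sub[...,2]<hi);Q=sub[m]
    if len(Q)>5: print('ivory',lo,len(Q),line(Q),Q.min(0).round(3),Q.max(0).round(3))
# cross-sections along disc for the top
m=iv&(sub[...,2]>.1);Q=sub[m]
for x in np.arange(.43,.55,.01):
    q=Q[abs(Q[:,0]-x)<.005]
    if len(q)>3: print(round(x,2),len(q),np.percentile(q[:,1],[2,98]).round(4),q[:,2].max().round(4))
# base plate
P=W[30:235,235:325].reshape(-1,3);c=p[30:235,235:325].reshape(-1,3)
for lo,hi in [(.008,.02),(.035,.055),(.08,.097),(.112,.125)]:
    Q=P[(P[:,2]>lo)&(P[:,2]<hi)]
    r=cv2.minAreaRect(Q[:,:2].astype(np.float32)*1000);print(lo,hi,len(Q),np.round(r[0],1),np.round(r[1],1),round(r[2],2),np.median(Q[:,2]))
# knob
Q=W[60:95,262:292].reshape(-1,3);c=p[60:95,262:292].reshape(-1,3)
k=(c.max(1)<60)&(Q[:,2]>.085)&(Q[:,2]<.1);q=Q[k];print('knob',k.sum(),q.mean(0),q.min(0),q.max(0))
big=cv2.resize(cv2.imread('pics/w1.png')[30:240,230:330],None,fx=2.8,fy=2.8,interpolation=cv2.INTER_CUBIC);cv2.imwrite('pics/w1c.png',big)
```

```text
ivory 0.05 7 (array([0.4591, 0.1932, 0.0706]), np.float64(-20.67)) [0.459 0.193 0.057] [0.459 0.193 0.083]
ivory 0.09 36 (array([0.4546, 0.1843, 0.1006]), np.float64(-71.26)) [0.45  0.178 0.094] [0.458 0.191 0.105]
ivory 0.105 246 (array([0.4978, 0.1889, 0.1111]), np.float64(4.76)) [0.457 0.177 0.105] [0.529 0.199 0.115]
ivory 0.115 662 (array([0.4956, 0.1883, 0.1196]), np.float64(7.5)) [0.469 0.178 0.115] [0.521 0.198 0.124]
0.45 8 [0.1811 0.1886] 0.102
0.46 78 [0.1774 0.1915] 0.1117
0.47 101 [0.178  0.1923] 0.118
0.48 126 [0.1789 0.194 ] 0.1218
0.49 135 [0.1799 0.1949] 0.1238
0.5 139 [0.1818 0.1964] 0.123
0.51 149 [0.1827 0.1976] 0.1216
0.52 147 [0.1845 0.1984] 0.1189
0.53 50 [0.1862 0.1988] 0.1116
0.008 0.02 5187 [530.3 192.2] [241.7  76.9] 7.22 0.014933590601144686
0.035 0.055 650 [528.5 192.1] [138.6  33.5] 7.2 0.04693541189977343
0.08 0.097 813 [521.7 189.2] [180.2  33.1] 5.16 0.09090218943235384
0.112 0.125 1942 [520.7 192.3] [110.9  40. ] 5.72 0.11872583300723358
knob 246 [0.60131782 0.20106956 0.09238669] [0.59297916 0.19237266 0.08551478] [0.60969832 0.21055322 0.0953179 ]
```

View pics/w1c.png

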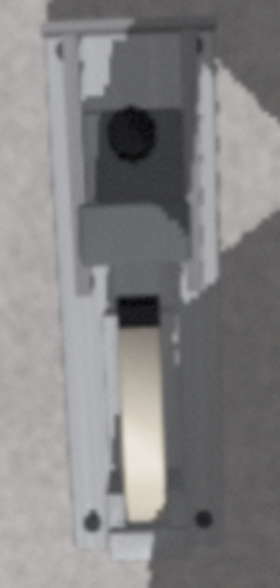

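Fixture yaw is 7.2°, the disc centre is about (0.494, 0.188) and the knob is about (0.601, 0.201). Next I'll grip the knob.

Run:
```python
from h import *
T=tool()
rows([0.6013,0.2010,0.16],down(-82.8),6)
T[:3,:3]=down(-82.8);T[:3,3]=[0.6013,0.2010,0.16]
rows([0.6013,0.2010,0.062],down(-82.8),4,T)
```

```text
0 0 -0.06 0 -0.47 0.58 1.0; 0 0 -0.07 0 -0.47 0.58 1.0; 0 0 -0.06 0 -0.47 0.59 1.0; 0 0 -0.07 0 -0.46 0.58 1.0; 0 0 -0.06 0.01 -0.47 0.59 1.0; 0 0 -0.07 0.01 -0.46 0.58 1.0; 
max err 9.29795981390591e-05 0.011884859036905992
0 0 0 0 0 0.61 1.0; 0 0 0 0 0 0.61 1.0; 0 0 0 0 0 0.61 1.0; 0 0 0 0 0 0.62 1.0; 
max err 1.3877787807814457e-17 0.0
```

```bash
python3 -m jog '0 0 -0.06 0 -0.47 0.58 1; 0 0 -0.07 0 -0.47 0.58 1; 0 0 -0.06 0 -0.47 0.59 1; 0 0 -0.07 0 -0.46 0.58 1; 0 0 -0.06 0.01 -0.47 0.59 1; 0 0 -0.07 0.01 -0.46 0.58 1; 0 0 0 0 0 0 1'
python3 - <<'E'
from h import *
T=tool()
print(T[:3,3],ctrl.get_obs()['orientation'])
p,d=snap('wrist','w2');W=world('wrist',d,T)
c=p.astype(int)
k=(c.max(2)<70)&(W[...,2]>.085)&(W[...,2]<.1)&(abs(W[...,0]-.6)<.02)&(abs(W[...,1]-.2)<.02);q=W[k];print('knob',k.sum(),q.mean(0),q.min(0),q.max(0))
E
```

```text
clock: 4.2
tool_pos: [0.6006, 0.2011, 0.1573]
orientation: [179.8, -0.1, -82.8]
force: [-0.5, -0.2, -0.3]
opening: 0.0878
[0.60061417 0.20106481 0.15731324] [ 1.79756393e+02 -1.08514905e-01 -8.27570452e+01]
knob 532 [0.60324607 0.20153726 0.09203758] [0.59349159 0.19190955 0.08500831] [0.61170918 0.21070296 0.09484755]
```

View pics/w2.png

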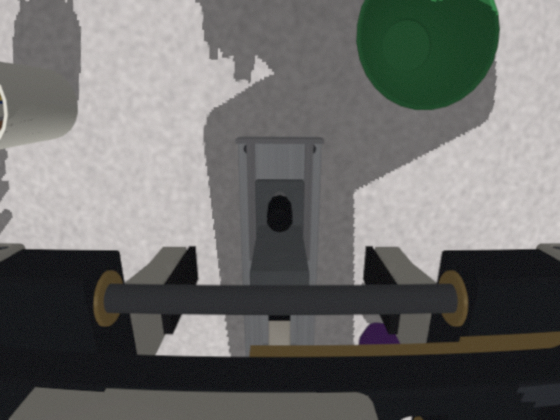

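The knob is centred between the fingers at (280,212).

```bash
python3 -m jog '0 0 0 0 -0.04 0.59 1; 0 0 0 0 0 0.59 1; 0 0 0 0 0 0.59 1; 0 0 0 0 0 0.59 1; 0 0 0 0 0 0 0; 0 0 0 0 0 0 -1; 0 0 0 0 0 0 -1; 0 0 0 0 0 0 -1'
python3 -m jog '0 0 0 0 0 0 -1; 0 0 0 0 0 0 -1'
```

```text
clock: 5.25
tool_pos: [0.6034, 0.2012, 0.0668]
orientation: [-179.9, 0.0, -82.8]
force: [-0.2, 0.1, 0.4]
opening: 0.0531
clock: 5.5
tool_pos: [0.603, 0.2009, 0.0659]
orientation: [-180.0, 0.0, -82.8]
force: [0.3, 0.4, -1.2]
opening: 0.033
```

```bash
python3 -m jog '0 0 0 0 0 0.1 -1; 0 0 0 0 0 0 -1; 0 0 0 0 0 0 -1; 0 0 0 0 0 0 -1'
```

```text
clock: 6.0
tool_pos: [0.6028, 0.2019, 0.0611]
orientation: [180.0, 0.1, -82.8]
force: [-1.4, 6.2, -4.2]
opening: 0.0174
```

```bash
python3 -m jog '0 0 0 0 -0.15 0 -1; 0 0 0 0 -0.15 0 -1; 0 0 0 0 -0.15 0 -1; 0 0 0 0 -0.15 0 -1; 0 0 0 0 -0.1 0 -1; 0 0 0 0 0 0 -1'
```

```text
clock: 6.75
tool_pos: [0.6299, 0.2052, 0.0611]
orientation: [179.9, 0.0, -82.8]
force: [-3.4, 5.1, -0.5]
opening: 0.0173
```

```bash
python3 -m jog '0 0 0 0 -0.1 0 -1; 0 0 0 0 0 0 -1; 0 0 0 0 0 0 -1'; python3 -m jog '0 0 0 0 -0.07 0 -1; 0 0 0 0 0 0 -1'
```

```text
clock: 7.12
tool_pos: [0.6326, 0.2056, 0.0611]
orientation: [179.8, 0.0, -82.8]
force: [-8.6, 5.3, 2.0]
opening: 0.0172
clock: 7.38
tool_pos: [0.6327, 0.2055, 0.061]
orientation: [179.5, -0.0, -82.8]
force: [-18.5, 6.8, 10.3]
opening: 0.0175
```

The jaw is at its stop: 30 mm of travel and the force is rising. I'll unload, release and rise.

```bash
python3 -m jog '0 0 0 0 0.06 0 -1; 0 0 0 0 0 0 0.3; 0 0 0 0 0 0 1; 0 0 0 0 0 0 1; 0 0 0 0 0 -0.4 1; 0 0 0 0 0 -0.8 1; 0 0 0 0 0 -1 1; 0 0 0 0 0 -1 1'
python3 - <<'E'
from h import *
rows([0.515,0.190,0.21],down(-82.8),5)
E
```

```text
clock: 8.38
tool_pos: [0.6354, 0.2048, 0.1924]
orientation: [-179.9, 0.0, -82.8]
force: [0.4, -0.3, -0.2]
opening: 0.0814
0 0 0 0 0.61 -0.09 1.0; 0 0 0 0 0.61 -0.09 1.0; 0 0 0 0 0.6 -0.09 1.0; -0.01 0 0 -0.01 0.61 -0.09 1.0; 0 0 0 0 0.6 -0.08 1.0; 
max err 0.0001508227121266026 0.026322988978577554
```

```bash
python3 -m jog '0 0 0 0 0.7 -0.25 1; 0 0 0 0 0.7 -0.25 1; 0 0 0 0 0.7 -0.25 1; 0 0 0 0 0.7 -0.25 1; 0 0 0 0 0.7 -0.25 1; 0 0 0 0 0.6 -0.2 1; 0 0 0 0 0 0 1'
python3 - <<'E'
from h import *
T=tool();print(T[:3,3],ctrl.get_obs()['orientation'])
p,d=snap('wrist','w3');W=world('wrist',d,T);np.save('w3.npy',W)
c=p.astype(int)
k=(c.max(2)<70)&(W[...,2]>.085)&(W[...,2]<.1)&(abs(W[...,0]-.63)<.02)&(abs(W[...,1]-.2)<.02);q=W[k];print('knob',k.sum(),q.mean(0),q.min(0),q.max(0))
iv=(c[...,0]>100)&(c[...,0]-c[...,2]>12)&(W[...,2]>.1)&(W[...,2]<.135)&(abs(W[...,0]-.494)<.06)&(abs(W[...,1]-.188)<.03)
Q=W[iv]
f=np.array([np.cos(np.radians(7.2)),np.sin(np.radians(7.2))]);n=np.array([-f[1],f[0]])
for s in np.arange(-.045,.046,.01):
    t=(Q[:,:2]-[.494,.188])
    q=Q[abs(t@f-s)<.005]
    if len(q)>5: print(round(s,3),len(q),np.percentile((q[:,:2]-[.494,.188])@n,[2,98]).round(4),q[:,2].max().round(4))
print(Q[:,:2].mean(0))
E
```

```text
clock: 9.25
tool_pos: [0.4719, 0.1843, 0.2502]
orientation: [-179.8, 0.1, -82.7]
force: [0.6, -0.5, 0.0]
opening: 0.0875
[0.47189168 0.18433673 0.25024377] [-1.79813422e+02  1.18463393e-01 -8.27194596e+01]
knob 395 [0.63013202 0.20491467 0.09198992] [0.62179924 0.19547043 0.08512999] [0.6393197  0.21466925 0.09486376]
-0.035 114 [-0.0074  0.0076] 0.1122
-0.025 148 [-0.0072  0.0076] 0.1179
-0.015 165 [-0.007   0.0074] 0.122
-0.005 183 [-0.0069  0.0072] 0.1239
0.005 195 [-0.0068  0.0072] 0.1232
0.015 204 [-0.0068  0.0072] 0.1217
0.025 198 [-0.0069  0.0072] 0.1186
0.035 146 [-0.0061  0.0065] 0.1126
0.045 6 [-0.0031  0.0054] 0.1018
[0.49638395 0.1884763 ]
```

View pics/w3.png

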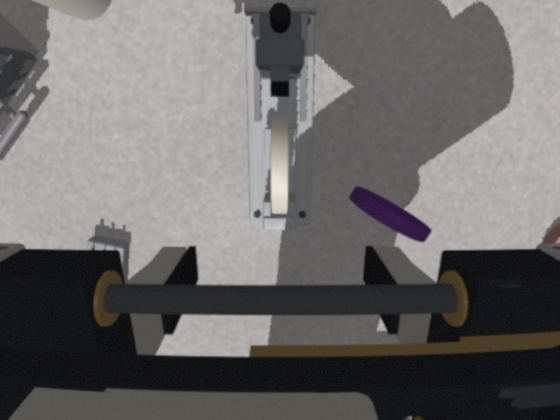

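Run:
```python
from h import *
W=np.load('w3.npy');c=cv2.cvtColor(cv2.imread('pics/w3.png'),cv2.COLOR_BGR2RGB).astype(int)
k=(c[...,2]-c[...,1]>25)&(W[...,2]>.03)&(W[...,2]<.2)&(abs(W[...,0]-.45)<.08)
q=W[k];print(q.min(0),q.max(0),q.mean(0))
T=tool();rows([0.4943,0.188,0.15],down(-82.8),4,T,0)
T[:3,3]=[0.4943,0.188,0.15];rows([0.4943,0.188,0.086],down(-82.8),3,T,0)
```

```text
[0.43534618 0.01550019 0.0300547 ] [0.47693462 0.10411613 0.10034709] [0.45989325 0.06785652 0.0818804 ]
-0.01 0 0 0 -0.14 0.62 0; -0.01 0.01 0 0 -0.14 0.62 0; 0 0 0.01 -0.01 -0.13 0.63 0; -0.01 0.01 0 0 -0.14 0.62 0; 
max err 0.00017067221876179706 0.030403350811059084
-0.01 0.01 0 0 0 0.53 0; -0.01 0 0.01 0 0 0.53 0; -0.01 0.01 0 0 0 0.54 0; 
max err 9.94339477185524e-05 0.030358127325369688
```

```bash
python3 -m jog '0 0 0 0 -0.14 0.62 0; 0 0 0 0 -0.14 0.62 0; 0 0 0 0 -0.14 0.62 0; 0 0 0 0 -0.14 0.62 0; 0 0 0 0 0 0.4 0; 0 0 0 0 0 0.4 0; 0 0 0 0 0 0.4 0; 0 0 0 0 0 0.4 0'
```

```text
clock: 10.3
tool_pos: [0.4949, 0.1874, 0.0842]
orientation: [-180.0, 0.0, -82.8]
force: [-0.5, 0.3, -0.2]
opening: 0.044
```

```bash
python3 -m jog '0 0 0 0 0 0 0'; python3 -c "
from h import *
snap('scene','s2')
a=cv2.imread('pics/s2.png');cv2.imwrite('pics/s2c.png',cv2.resize(a[150:350,250:450],(600,600),interpolation=cv2.INTER_CUBIC))"
```

```text
clock: 10.42
tool_pos: [0.4941, 0.1868, 0.0837]
orientation: [179.9, -0.1, -82.8]
force: [0.4, -0.2, 0.5]
opening: 0.044
```

View pics/s2c.png

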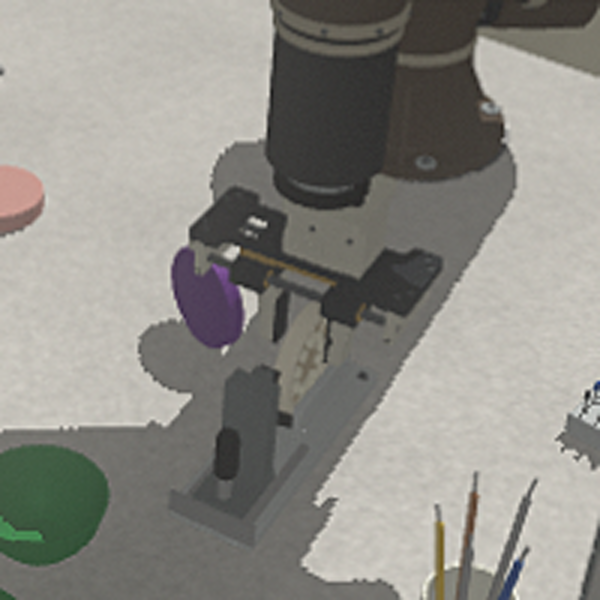

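The fingers straddle the disc cleanly, around (305,340) in the crop. I'll close and lift straight up.

```bash
python3 -m jog '0 0 0 -0.02 0 0 -1; 0 0 0 0 0 0 -1; 0 0 0 0 0 0 -1; 0 0 0 0 0 0 -1; 0 0 0 0 0 0 -1; 0 0 0 0 0 0 -1'
```

```text
clock: 11.22
tool_pos: [0.4947, 0.1881, 0.0849]
orientation: [-180.0, 0.0, -82.8]
force: [-0.8, -0.7, 3.8]
opening: 0.0158
```

```bash
python3 -m jog '0 0 0 0 0 -0.25 -1; 0 0 0 0 0 -0.4 -1; 0 0 0 0 0 -0.6 -1; 0 0 0 0 0 -0.8 -1; 0 0 0 0 0 -0.9 -1; 0 0 0 0 0 -0.9 -1; 0 0 0 0 0 -0.9 -1'
python3 - <<'E'
from h import *
T=tool();print(T[:3,3],ctrl.get_obs()['joint_pos'].round(1)); np.save('T4.npy',T)
p,d=snap('scene','s3');np.save('s3.npy',world('scene',d))
p2,d2=snap('top','t3');np.save('t3.npy',world('top',d2))
a=cv2.imread('pics/s3.png');b=cv2.imread('pics/t3.png');cv2.imwrite('pics/s3c.png',np.hstack([cv2.resize(a[100:350,250:450],(400,500),interpolation=cv2.INTER_CUBIC),cv2.resize(b[80:280,140:300],(400,500),interpolation=cv2.INTER_CUBIC)]))
E
```

```text
clock: 12.1
tool_pos: [0.4937, 0.1876, 0.2755]
orientation: [179.9, -0.0, -82.8]
force: [0.5, -0.2, -3.7]
opening: 0.0159
[0.49371898 0.18763181 0.27553697] [ 42.1   5.  -13.2  -0.  -71.9  55.2]
```

View pics/s3c.png

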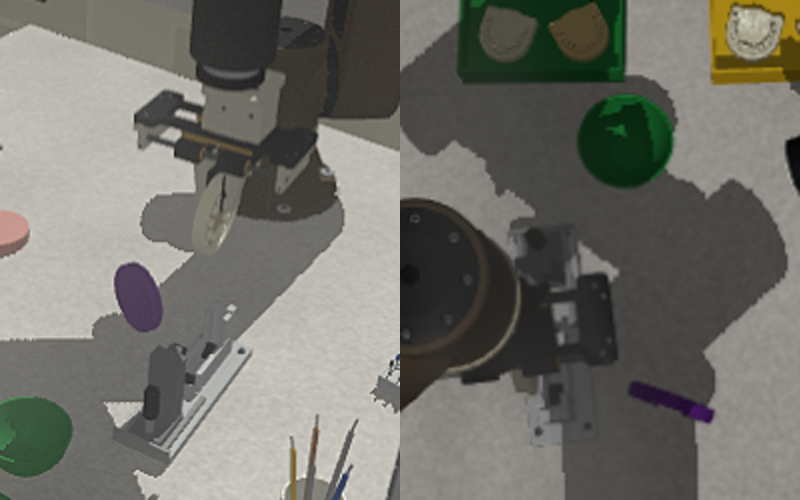

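Disc is out with the jaw back. Now I'll measure the lens pose from the two first pictures.

Run:
```python
from h import *
a=cv2.imread('pics/scene0.png')[150:220,170:250];b=cv2.imread('pics/top0.png')[110:170,285:365]
cv2.imwrite('pics/lc.png',np.hstack([cv2.resize(x,(400,int(400*x.shape[0]/80)),interpolation=cv2.INTER_NEAREST)[:300] for x in (a,b)]))
for c,(r0,r1,c0,c1) in dict(scene=(150,220,170,250),top=(110,170,285,365)).items():
    W=np.load(c+'0.npy')[r0:r1,c0:c1]; 
    print(c); 
    for r in range(0,r1-r0,6): print(r+r0,[ '%d,%d,%d'%tuple(W[r,k]*1000) for k in range(0,c1-c0,8)])
```

```text
scene
150 ['710,-207,363', '690,-201,357', '232,-730,3', '209,-710,1', '192,-684,3', '167,-665,0', '249,-534,75', '293,-447,121', '255,-448,106', '89,-570,0']
156 ['704,-217,341', '695,-198,344', '263,-696,1', '238,-679,-2', '218,-656,-2', '210,-620,6', '253,-531,54', '298,-444,101', '257,-447,84', '126,-535,1']
162 ['446,-557,100', '697,-198,329', '295,-660,1', '277,-636,2', '257,-614,2', '236,-595,0', '258,-527,33', '298,-446,77', '252,-453,56', '223,-442,48']
168 ['464,-538,92', '698,-199,312', '392,-545,59', '302,-610,-2', '293,-576,5', '276,-553,7', '266,-521,13', '296,-449,52', '261,-445,39', '222,-444,23']
174 ['714,-213,297', '705,-193,300', '681,-192,291', '690,-152,309', '671,-144,304', '296,-533,-1', '280,-508,0', '298,-449,30', '262,-445,15', '246,-422,17']
180 ['728,-197,292', '711,-188,289', '701,-170,291', '698,-144,299', '686,-129,300', '670,-119,296', '313,-474,3', '298,-451,5', '276,-433,2', '256,-414,0']
186 ['733,-193,280', '722,-177,281', '715,-155,286', '703,-140,287', '692,-124,288', '685,-103,293', '668,-94,289', '658,-77,291', '309,-401,5', '285,-386,0']
192 
[... 1595 characters left out ...]
5,-116,292', '673,-134,299', '673,-153,299', '673,-171,303', '676,-192,291', '675,-210,292']
146 ['729,-48,-2', '729,-72,0', '661,-78,290', '661,-97,289', '661,-116,289', '662,-135,286', '662,-154,286', '726,-209,14', '661,-191,291', '726,-256,15']
152 ['712,-48,-5', '711,-71,0', '648,-78,285', '651,-98,271', '712,-141,-2', '648,-135,283', '650,-155,275', '695,-201,73', '687,-218,108', '708,-255,13']
158 ['694,-48,-4', '693,-71,1', '637,-79,268', '693,-117,0', '693,-140,1', '693,-164,0', '688,-184,23', '685,-205,40', '687,-229,33', '689,-254,21']
164 ['675,-48,3', '676,-71,0', '676,-94,-1', '676,-117,0', '675,-140,2', '676,-164,-2', '672,-185,17', '673,-208,13', '672,-231,16', '672,-254,17']
```

View pics/lc.png

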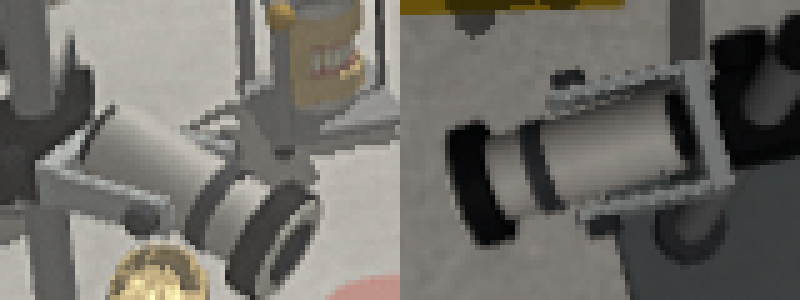

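```bash
cat > lensfit.py <<'E'
from h import *
from scipy.optimize import least_squares
def gather(W,p,L,a,rad=.04):
    P=W.reshape(-1,3);c=p.reshape(-1,3).astype(int)
    t=P-L;s=t@a;r=np.linalg.norm(t-s[:,None]*a,axis=1)
    m=(s>-.015)&(s<.115)&(r<rad)&(P[:,2]>.15)
    return P[m],c[m]
def unpack(x):
    a=np.array([np.cos(x[4])*np.cos(x[3]),np.cos(x[4])*np.sin(x[3]),np.sin(x[4])]);return x[:3],a
def fit(sets,x0):
    # sets: list of (P, isdark) ; free per-view offsets not used
    def res(x):
        L,a=unpack(x);out=[]
        for P in sets:
            t=P-L;s=t@a;r=np.linalg.norm(t-s[:,None]*a,axis=1)
            # truncated distance to solid of revolution surface
            d1=np.hypot(r-.021,np.maximum(0,.02-s)+np.maximum(0,s-.11))
            d2=np.hypot(r-.030,np.maximum(0,-s)+np.maximum(0,s-.016))
            d3=np.hypot(s,np.maximum(0,r-.030)+np.maximum(0,.016-r))
            d=np.minimum(np.minimum(d1,d2),d3)
            out.append(d/np.sqrt(len(P)))
        return np.concatenate(out)
    # soft loss
    def f(x):
        return res(x)
    n=np.mean([len(P) for P in sets])
    return least_squares(f,x0,loss='cauchy',f_scale=.003/np.sqrt(n),x_scale=[.01,.01,.01,.1,.1])
E
python3 - <<'E'
from lensfit import *
pics={c:cv2.cvtColor(cv2.imread(f'pics/{c}0.png'),cv2.COLOR_BGR2RGB) for c in ['scene','top']}
Ws={c:np.load(c+'0.npy') for c in pics}
x=np.array([.662,-.065,.265,np.radians(-80),np.radians(15)])
for names in [['scene','top'],['scene'],['top']]:
    y=x.copy()
    for it in range(6):
        L,a=unpack(y)
        S=[gather(Ws[c],pics[c],L,a)[0] for c in names]
        r=fit(S,y);y=r.x
    print(names,[len(s) for s in S],y[:3].round(4),np.degrees(y[3:]).round(2),r.cost)
E
```

```text
['scene', 'top'] [1105, 1191] [ 0.6636 -0.0702  0.2584] [-75.89  17.97] 7.767097677292916e-06
['scene'] [1101] [ 0.6629 -0.0699  0.259 ] [-75.42  17.8 ] 3.821802665617106e-06
['top'] [1203] [ 0.6646 -0.0715  0.2581] [-76.56  18.2 ] 3.888442121239312e-06
```

The two views agree on the lens: (0.6636, −0.0702, 0.2584), axis yaw −75.9°, slope 18°. Next I'll check the disc in the hand, then turn.

Run:
```python
from h import *
T=np.load('T4.npy')
W=np.load('s3.npy');c=cv2.cvtColor(cv2.imread('pics/s3.png'),cv2.COLOR_BGR2RGB).astype(int)
m=(W[...,2]>.17)&(W[...,2]<.33)&(abs(W[...,0]-.494)<.07)&(abs(W[...,1]-.19)<.03)&(c[...,0]>90)&(c[...,0]-c[...,2]>12)
Q=W[m];Qt=(Q-T[:3,3])@T[:3,:3]
print(m.sum(),'tool frame extents x,y,z pct',np.percentile(Qt,[1,5,50,95,99],axis=0).round(4).tolist())
# face points near -x (milled) ; plane fit
F=Qt[(Qt[:,0]<-.004)]
A=np.c_[F[:,1:],np.ones(len(F))];s=np.linalg.lstsq(A,F[:,0],rcond=None)[0];print('plane',s,len(F))
```

```text
499 tool frame extents x,y,z pct [[-0.0098, -0.0487, -0.0369], [-0.009, -0.0467, -0.0337], [-0.0043, -0.0212, 0.0124], [0.0049, 0.0289, 0.0507], [0.0062, 0.0392, 0.0558]]
plane [-0.00786384  0.00181863 -0.00726867] 264
```

```bash
python3 -m jog '0 0 1 0 0 -0.2 -1; 0 0 1 0 0 -0.2 -1; 0 0 1 0 0 0 -1; 0 0 1 0 0 0 -1; 0 0 1 0 0 0 -1; 0 0 1 0 0 0 -1; 0 0 1 0 0 0 -1; 0 0 1 0 0 0 -1'
python3 -m jog '0 0 1 0 0 0 -1; 0 0 1 0 0 0 -1; 0 0 1 0 0 0 -1; 0 0 1 0 0 0 -1; 0 0 1 0 0 0 -1; 0 0 1 0 0 0 -1; 0 0 1 0 0 0 -1; 0 0 1 0 0 0 -1'
python3 -m jog '0 0 1 0 0 0 -1; 0 0 1 0 0 0 -1; 0 0 1 0 0 0 -1; 0 0 1 0 0 0 -1; 0 0 1 0 0 0 -1; 0 0 1 0 0 0 -1; 0 0 1 0 0 0 -1; 0 0 1 0 0 0 -1'
python3 -c "
from h import *
print(ctrl.get_obs()['joint_pos'].round(1))"
```

```text
clock: 13.2
tool_pos: [0.4936, 0.1876, 0.2893]
orientation: [179.9, -0.1, -128.8]
force: [-0.0, -0.6, -3.1]
opening: 0.0155
clock: 14.2
tool_pos: [0.4936, 0.1877, 0.2893]
orientation: [-180.0, -0.1, -174.6]
force: [-0.2, -0.8, -3.3]
opening: 0.0159
clock: 15.2
tool_pos: [0.4936, 0.1876, 0.2893]
orientation: [-179.9, -0.1, 139.5]
force: [0.2, 0.5, -2.6]
opening: 0.0157
[ 42.1   4.6 -11.8  -0.1 -73.7 -82.5]
```

```bash
cat > goal.py <<'E'
from h import *
def goal(L=np.array([.6636,-.0702,.2584]),yaw=-75.9,el=18.0,off=0.0129,dist=.120):
    y,e=np.radians([yaw,el]);x=np.array([np.cos(e)*np.cos(y),np.cos(e)*np.sin(y),np.sin(e)])
    z=np.array([-np.sin(e)*np.cos(y),-np.sin(e)*np.sin(y),np.cos(e)])
    C=L-dist*x; Rt=np.c_[-x,np.cross(z,x),-z]
    return C+off*z,Rt,C,x,z
E
python3 - <<'E'
from goal import *
p,Rt,C,x,z=goal();print(p,C,np.linalg.det(Rt),R.from_matrix(Rt).as_euler('xyz',degrees=True))
pre=p-.05*x;rows(pre,Rt,9,None,-1)
T=np.eye(4);T[:3,:3]=Rt;T[:3,3]=pre;rows(p,Rt,4,T,-1)
E
```

```text
[0.63482588 0.04435459 0.23358659] [0.635797   0.04048837 0.22131796] 1.0 [180.   18.  104.1]
0.11 -0.34 0.68 -0.45 0.03 0.2 -1; 0.1 -0.34 0.68 -0.44 0.06 0.21 -1; 0.11 -0.34 0.68 -0.43 0.09 0.23 -1; 0.1 -0.34 0.68 -0.41 0.12 0.24 -1; 0.11 -0.34 0.68 -0.39 0.16 0.25 -1; 0.1 -0.34 0.68 -0.37 0.18 0.26 -1; 0.11 -0.33 0.68 -0.35 0.21 0.27 -1; 0.1 -0.34 0.69 -0.33 0.24 0.28 -1; 0.11 -0.33 0.68 -0.3 0.26 0.29 -1; 
max err 4.0934631948208455e-05 0.03529500982901363
0 0 0 -0.31 0 0 -1; 0 0 0 -0.31 0 0 -1; 0 0 0 -0.32 0 0 -1; 0 0 0 -0.31 0 0 -1; 
max err 2.7755575615628914e-17 0.0
```

```bash
python3 -m jog '0.11 -0.34 0.68 -0.45 0.03 0.2 -1; 0.1 -0.34 0.68 -0.44 0.06 0.21 -1; 0.11 -0.34 0.68 -0.43 0.09 0.23 -1; 0.1 -0.34 0.68 -0.41 0.12 0.24 -1; 0.11 -0.34 0.68 -0.39 0.16 0.25 -1; 0.1 -0.34 0.68 -0.37 0.18 0.26 -1; 0.11 -0.33 0.68 -0.35 0.21 0.27 -1; 0.1 -0.34 0.69 -0.33 0.24 0.28 -1' && python3 -m jog '0.11 -0.33 0.68 -0.3 0.26 0.29 -1; 0 0 0 0 0 0 -1'
python3 - <<'E'
from goal import *
p,Rt,C,x,z=goal();T=tool();print(T[:3,3],ctrl.get_obs()['orientation'],ctrl.get_obs()['joint_pos'].round(1))
rows(p,Rt,5,None,-1)
snap('scene','s4');snap('top','t4')
a=cv2.imread('pics/s4.png');b=cv2.imread('pics/t4.png')
cv2.imwrite('pics/f4.png',np.hstack([cv2.resize(a[50:300,150:400],(400,400)),cv2.resize(b[80:280,150:350],(400,400))]))
E
```

```text
clock: 16.2
tool_pos: [0.6097, 0.1015, 0.226]
orientation: [-179.5, 16.1, 108.2]
force: [-0.1, 0.2, -3.1]
opening: 0.0159
clock: 16.45
tool_pos: [0.6238, 0.0906, 0.217]
orientation: [-179.9, 18.0, 104.3]
force: [-0.1, -0.1, -4.2]
opening: 0.016
[0.62376077 0.09062204 0.21700575] [-179.87420711   18.00060518  104.2984624 ] [  35.7   17.3  -15.    18.3  -65.7 -120.2]
0 0 0.01 -0.25 0 -0.01 -1; 0 0 0.01 -0.25 0 0 -1; 0 0 0 -0.25 -0.01 -0.01 -1; -0.01 0 0.01 -0.25 0 0 -1; 0 0 0 -0.26 -0.01 -0.01 -1; 
max err 0.0001708517725508285 0.018341498178507325
```

View pics/f4.png

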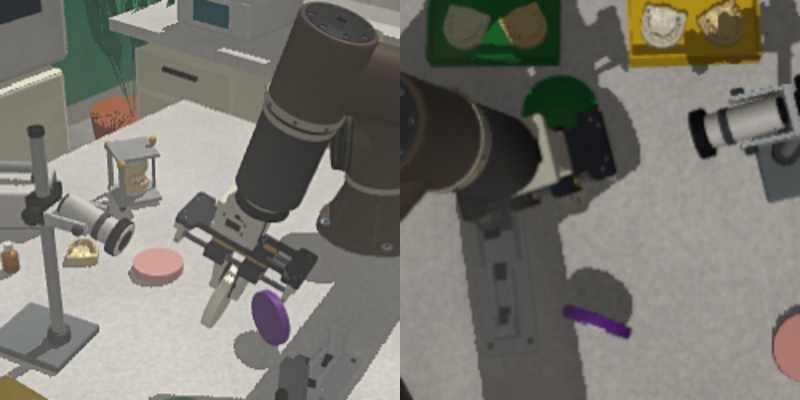

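The disc faces the camera at (215,290 in the crop), and the body has room to spare. I'll move in the last 50 mm.

```bash
python3 -m jog '0 0 0.01 -0.25 0 -0.01 -1; 0 0 0.01 -0.25 0 0 -1; 0 0 0 -0.25 -0.01 -0.01 -1; 0 0 0.01 -0.25 0 0 -1; 0 0 0 -0.26 -0.01 0 -1; 0 0 0 0 0 0 -1; 0 0 0 0 0 0 -1'
cat > fin.py <<'E'
from goal import *
from lensfit import *
import sys
tag=sys.argv[1]
p,Rt,C,x,z=goal();T=tool();o=ctrl.get_obs()
d=T[:3,3]-p;print('err in tool axes mm',(Rt.T@d*1000).round(2),'deg',np.degrees(R.from_matrix(Rt.T@T[:3,:3]).as_rotvec()).round(2),o['force'].round(1),o['joint_pos'].round(1))
for c in ['scene','top']:
    pic,dd=snap(c,c+tag);W=world(c,dd);col=pic.astype(int)
    y=np.r_[.6636,-.0702,.2584,np.radians([-75.9,18])]
    for it in range(4):
        L,a=unpack(y);S=[gather(W,pic,L,a)[0]];y=fit(S,y).x
    print(c,len(S[0]),'lens',y[:3].round(4),np.degrees(y[3:]).round(2))
    m=(np.linalg.norm(W-C,axis=2)<.06)&(col[...,0]>70)&(col[...,0]-col[...,2]>12)&(col[...,0]-col[...,1]<40)
    Q=W[m]; Qd=np.c_[(Q-C)@np.cross(x,z),(Q-C)@x,(Q-C)@z]
    print(len(Q),'disc frame pct',np.percentile(Qd,[1,5,50,95,99],axis=0).round(4).tolist())
    np.save('Qd_'+c+tag+'.npy',Qd)
a=cv2.imread('pics/scene%s.png'%tag);b=cv2.imread('pics/top%s.png'%tag)
cv2.imwrite('pics/f%s.png'%tag,np.hstack([cv2.resize(a[80:280,150:350],(400,400)),cv2.resize(b[80:230,200:350],(400,400))]))
E
python3 fin.py A
```

```text
clock: 17.42
tool_pos: [0.6355, 0.0449, 0.2357]
orientation: [179.8, 18.0, 104.1]
force: [-0.0, 0.7, -3.6]
opening: 0.0157
err in tool axes mm [-0.33  0.82 -2.16] deg [-0.19  0.05  0.01] [-0.   0.7 -3.6] [  31.4   16.2  -14.2   18.8  -66.1 -116. ]
scene 1099 lens [ 0.663  -0.0698  0.2592] [-75.45  17.78]
453 disc frame pct [[-0.051, -0.0219, -0.0377], [-0.0491, -0.0148, -0.0282], [-0.0242, -0.0037, 0.0258], [0.0114, 0.0159, 0.0516], [0.0247, 0.0231, 0.0538]]
top 1205 lens [ 0.6645 -0.0713  0.2581] [-76.68  18.2 ]
110 disc frame pct [[0.0155, -0.0049, -0.0366], [0.0202, -0.0027, -0.0329], [0.0346, 0.0061, 0.0106], [0.0447, 0.0099, 0.0375], [0.0452, 0.0112, 0.0418]]
```

View pics/fA.png

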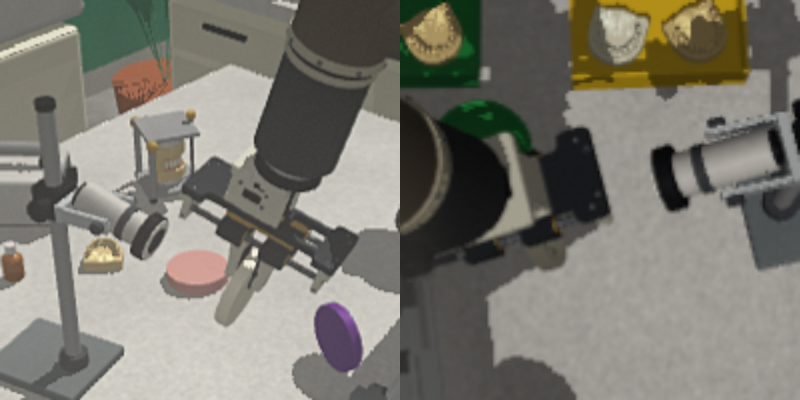

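Run:
```python
from goal import *
from lensfit import *
W=np.load('scene0.npy').reshape(-1,3)
L,a=unpack(np.r_[.6630,-.0699,.2590,np.radians([-75.4,17.8])])
t=W-L;s=t@a;r=np.linalg.norm(t-s[:,None]*a,axis=1)
for lo,hi in [(0,.008),(.008,.014),(.014,.02),(.02,.025),(.025,.029)]:
    m=(r>=lo)&(r<hi)&(abs(s)<.015);print(lo,m.sum(),np.percentile(s[m],[10,50,90]).round(4))
# disc in-hand position: use rim edge points from Qd
for c in ['scene','top']:
    Q=np.load('Qd_%sA.npy'%c)
    rr=np.hypot(Q[:,0],Q[:,2]);print(c,np.percentile(rr,[50,90,95,99]).round(4))
    m=(rr>.046)&(rr<.056);q=Q[m];print(m.sum(),'rim y range',np.percentile(q[:,1],[2,50,98]).round(4))
    if m.sum()>20:
        f=least_squares(lambda v:np.hypot(Q[rr>.044][:,0]-v[0],Q[rr>.044][:,2]-v[1])-.049,[0,0],loss='cauchy',f_scale=.002);print('circle centre',f.x.round(4))
```

```text
0 8 [-0.0024 -0.0022 -0.0017]
0.008 25 [-0.0024 -0.0017 -0.0005]
0.014 28 [-0.0016 -0.0007  0.0006]
0.02 30 [-0.001  -0.0001  0.0004]
0.025 77 [-0.0003  0.0038  0.0137]
scene [0.0486 0.0529 0.0537 0.0556]
288 rim y range [-0.0172 -0.0003  0.0203]
circle centre [-0.      0.0026]
top [0.0441 0.0494 0.0506 0.0524]
34 rim y range [-0.0032  0.0025  0.0095]
circle centre [-0.0043  0.004 ]
```

```bash
python3 -m jog '0 0 0 0.08 -0.02 0.03 -1; 0 0 0 0.07 -0.02 0.03 -1; 0 0 0 0 0 0 -1; 0 0 0 0 0 0 -1; 0 0 0 0 0 0 -1; 0 0 0 0 0 0 -1; 0 0 0 0 0 0 -1; 0 0 0 0 0 0 -1'
python3 fin.py B
python3 - <<'E'
from goal import *
from lensfit import *
for c in ['scene','top']:
    Q=np.load('Qd_%sB.npy'%c);rr=np.hypot(Q[:,0],Q[:,2])
    f=least_squares(lambda v:np.hypot(Q[rr>.044][:,0]-v[0],Q[rr>.044][:,2]-v[1])-.049,[0,0],loss='cauchy',f_scale=.002);print('circle centre',f.x.round(4))
o=ctrl.get_obs();print(o['qvel'].round(2),o['opening'])
E
```

```text
clock: 18.52
tool_pos: [0.6328, 0.0493, 0.2318]
orientation: [179.8, 18.0, 104.1]
force: [0.1, -0.2, -3.6]
opening: 0.0158
err in tool axes mm [ 5.61 -0.73  0.09] deg [-0.2   0.05  0.01] [ 0.1 -0.2 -3.6] [  31.9   16.2  -14.7   18.8  -65.7 -116.6]
scene 1106 lens [ 0.6631 -0.0699  0.259 ] [-75.55  17.84]
455 disc frame pct [[-0.0496, -0.0274, -0.0419], [-0.0475, -0.021, -0.0294], [-0.0223, -0.0092, 0.0256], [0.0127, 0.0119, 0.05], [0.0259, 0.0174, 0.0539]]
top 1203 lens [ 0.6647 -0.0717  0.2579] [-76.62  18.27]
104 disc frame pct [[0.0094, -0.0095, -0.0457], [0.019, -0.0091, -0.0374], [0.0363, 0.0007, 0.0105], [0.0462, 0.0044, 0.0339], [0.047, 0.0058, 0.0371]]
circle centre [0.0015 0.0006]
circle centre [-0.0029  0.0011]
[-0.03  0.06  0.13  0.03 -0.01  0.04] 0.015735711205426772
```

View pics/fB.png

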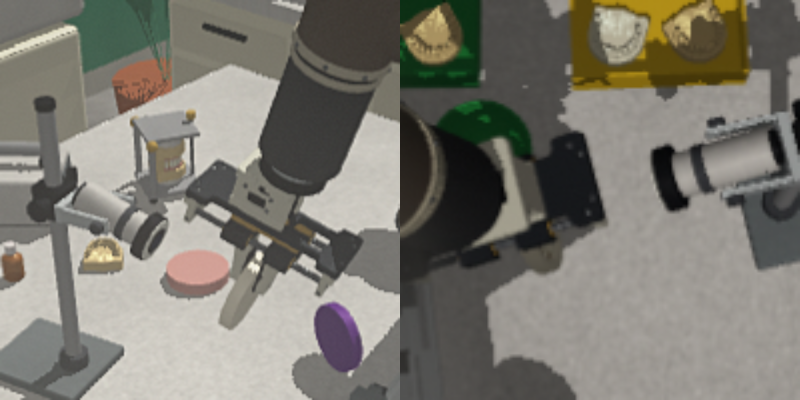

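The disc is held still in front of the lens, and nothing else has been touched. I'll hand in.

```bash
python3 -c "
from plant import ctrl
print(ctrl.close_job())"
```

```text
the job is handed in; nothing more can be done
None
```

I slid the jaw back to its stop, and only then lifted the disc straight up out of the fixture. I turned it and am holding it in front of the inspection camera, with the milled side facing the lens and its original top edge still uppermost. I handed the job in at about 19 s of the 45 s allowed.

**Jaw:** the arm measured 30 mm of travel, and the force rose to about 18 N at the stop. The wrist camera put the knob's travel nearer 28 mm, which is within its error.

**Distance:** "120 mm" could mean the milled face or the disc's centre, so I aimed between the two. The centre is about 124 mm from the glass, and the milled face about 116 mm.

**Squareness:** the measured arm pose was within 0.2° of the target orientation. A plane fitted to the disc earlier, just after lifting, showed it sitting about 0.5° off in the grip.

**Centring:** the scene camera puts the disc's centre 1.5 mm off sideways and 0.6 mm off vertically. The top camera puts it 2.9 mm off sideways, in the opposite direction, but from few points. So the sideways error is uncertain by about 2 to 3 mm.

**Lens position:** the two cameras agreed within about 2 mm and about 1°. I did not get a close view of the lens from the wrist camera.

**Contact and stillness:** the disc was still in the grip at 15.7 mm opening, with the arm at rest and only its weight showing on the wrist. I saw no contact with the camera, its stand or the other things. I did not measure each of the other things again at the end.

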